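Torque the grinder's burr ring to the click

ROBOT

A 6-joint arm with a two-finger parallel gripper is mounted at the origin on a cart in front of the work surface, level with it; the furniture and walls round the work are solid. World frame = base frame: x ahead of the robot, y to its left, z up, the work surface at z = 0. Lengths are in mm, angles in rad, forces in N, time in s.
With the tool pointing down it reaches from about 275 to 750 mm from the base axis. Payload 10.2 kg.
Tool frame: the origin (TCP) lies between the finger pads; the fingertips stand 19 mm ahead of it and the grasp point (between the pads) is the TCP; z points along the fingers, y is the line along which they close (so a half turn about z gives the same grasp; the last joint's range is limited). The gripper opens to 88 mm and grips with 3 to 60 N. Pads are 18 mm wide; open, the fingers measure 123 mm over their backs; the gripper's body (75 mm by 187 mm) begins 45 mm behind the grasp point.
Start: joints at [1.011, 0.313, 1.498, -0, 1.331, -0.223], TCP at [173.509, 495.506, 257.72] pointing down, gripper open.
Joint ranges: [-2.94, 2.94], [-0.97, 2.17], [0.19, 2.56], [-1.23, 4.37], [0.02, 3.11], [-2.88, 2.88]. Speed limits (rad/s): [2.39, 2.39, 3.01, 3.14, 3.14, 3.14].

INTERFACE

Orientations are given as a unit quaternion [x, y, z, w].
In Python, from bench import * gives the robot as it stands.
- The arm moves only by the tool servo_tool, never from a script. Its argument "rows" is a list that holds one entry, the list of rows, each a list of 5 numbers: the shift along the tool's x, y, z as a fraction of full scale, then the turn about the tool's z as a fraction of full scale, then the opening, from 0 (shut) to 1 (fully open). In form: [[[tx, ty, tz, roll, gripper], ...]]. A call has 1 to 8 rows; each row is the pose to reach, as a shift and turn from the pose commanded when the call began, along the tool's axes at that moment, turning the shorter way round; what a row does not reach only later rows make up. Full scale, the value 1, is 0.5 m for a shift and 180 degrees for a turn. A row lasts 1/12 s, in which the tool goes at most 41.7 mm and 7.16 degrees, less where a joint would pass 70% of its speed; a pose out of reach is approached as far as the arm can. A call with a number of a shift or a turn outside -1 to 1 is refused whole. A call with a gripper value outside its range is refused whole. The fingers move at their own pace and stop on an object; the grip force is fixed at half the most. Time passes only in rows, so rows that repeat a pose let the fingers close. It gives the time, the measured TCP pose, the force, the opening and the grip force at its end, in the units of the state.
- state(): the state, without advancing time (a new reading comes with each control period).
- grab_frame(name): name is "scene" or "top"; returns the picture (420x560x3 uint8, blue, green, red); there is no depth.
- camera_model(name): a dict with "intrinsics" (3x3 intrinsics, pixels), "distortion" ([k1, k2, p1, p2, k3] as OpenCV has them; the pictures are not rectified), "view" (4x4, takes a point from world to camera coordinates). Camera axes: x right, y down, z forward; pixel columns grow to the right and rows downward; lengths in mm; the calibration is good to about 2 mm. A picture is of the moment at which its call begins. camera_model takes no time and is no camera call.
- close_job(): hands the job in; it is judged then, once.
The state is a dict: "clock": time; "q": joint angles; "dq": joint speeds; "effort": joint torques, N m; "eef_pos": TCP position; "ee_rot": TCP orientation; "force": force on the tool from outside, world axes, zero at the start; "torque": the same for the moment, N m; "opening": opening from 0.0 (shut) to 1.0 (fully open); "grasp_force": force on a finger pad.
Only numpy, scipy, OpenCV 4.12 (cv2) and the standard library are available. Lean on these libraries where they do the work, as an engineer would, in place of code of your own. Each camera call takes 0.05 s, during which the arm holds its last target. There are 200 camera calls.

TASK

Finish tightening the burr ring of the coffee grinder with the break-over torque wrench: set the wrench on the ring with all four dogs fully down in the notches, then turn it clockwise by its red handle until the handle breaks over at its hinge, and stop there without bending it on to its end stop. Ease the handle back until it is straight again and let go, leaving the wrench seated on the ring; handle it gently, and leave the mug, the honey jar and the hopper where they stand.

Things in the scene. Friction and masses are not known exactly. Their poses are not given: they have to be found in the camera images.
- wrench_knob (a point): Centre of the torque wrench's black knob, for carrying it: rounded square block 26 x 26 x 38 mm tall, sides along this frame's x and y, on a round steel head 80 mm across, 12 mm thick. x points along the straight wrench to the handle, z up. Loose, 0.42 kg (head 0.36), lying level on a 3 mm grey mat, knob up. Finger tips may go down to 18 mm below this point (top of the handle).
- wrench_face (a point): Point on the head's axis in the plane of its flat underside, 37 mm below the knob's centre; axes as wrench_knob. Four dogs (drive lugs), 7 mm long, 10 mm radially x 8 mm wide, point down from this face, 31 mm from the axis on +x, +y, -x and -y. Seated, this face rests on the ring's top face and the dogs stand in the notches.
- wrench_hinge (a point): Upright hinge pin between head and handle, 50 mm from the head's axis along its x, 31 mm below the knob's centre. A preset spring holds the handle straight up to a set pull of 9 to 12 N clockwise (seen from above) at the handle mark; then it breaks over, swinging clockwise against the head while the force falls evenly to half of that at the end stop.
- handle_mark (a point): White ring in the middle of the red grip, on its centre line: where to pull. 100 mm from the hinge, 150 mm from the head's axis when straight. Grip: round bar 26 mm thick, 95 mm long. x points along the handle away from the head. Broken over: 0.10 rad off straight or more; bent on to the stop: beyond 0.25 rad (stop at 0.30). Springs straight as the pull is eased; rigid anticlockwise.
- ring_top (a point): Centre of the top face of the grinder's brass burr ring, 142 mm above the worktop, z up. 76 mm across, 44 mm inside; four like notches, 12 mm wide, 8 mm deep, on its +x, +y, -x, -y, open to rim and bore. Turns clockwise from above to tighten: loosely (2 N or less at the handle mark) for an unknown 0.1 to 0.5 rad, then stiffening over about 0.15 rad until the wrench breaks over. Stays where turned.
- ring_rim (a point): Point on the ring's top face beside a notch, 30 mm along x and 12 mm along y from ring_top; moves as the ring turns.
- grinder: Cream coffee grinder, hopper removed, fixed: a block 134 mm square, 110 mm high, with a chute reaching 90 mm to its -x side, under a round black collar 114 mm across that carries the ring. Origin on the worktop under the ring's centre.
- mug: White mug with a leaf pattern, 92 x 127 x 95 mm, bystander; origin under its centre.
- honey: Honey jar with a grey lid, 66 x 72 x 102 mm, bystander; origin under its centre.
- hopper: The grinder's removed clear hopper with black lid and knob, 138 mm across, 150 mm tall, bystander; origin under its centre.

How it is judged (in metres and radians):
On the way, in this order (a step that is already met when the one before it is completed fails the run):
1. the wrench sits on the ring, all dogs down in the notches (z of wrench_face in the frame of ring_top below 0.003 m and horizontal distance between wrench_face and ring_top below 0.006 m and angle between wrench_face's own z axis and vertical below 0.06 rad), for 0.2 s.
2. the ring has been turned up tight and the handle has broken over at its hinge, the dogs still in the notches (angle between the x axis of handle_mark and the x axis of wrench_face, either way round above 0.1 rad and distance of ring_rim from where it was at the start of the episode above 0.004 m and z of wrench_face in the frame of ring_top below 0.003 m and horizontal distance between wrench_face and ring_top below 0.006 m), for 0.1 s.
At the end, for the whole second after the job is handed in: The wrench is left seated on the ring (underside within 3 mm of the ring's face, within 6 mm of its axis, upright within 0.06 rad), its handle straight again within 0.04 rad, and the ring's rim has turned on by more than 4 mm (all of step 1 and angle between the x axis of handle_mark and the x axis of wrench_face, either way round below 0.04 rad and distance of ring_rim from where it was at the start of the episode above 0.004 m); the robot touches nothing.
It fails at once if the handle is bent on to its end stop (beyond 0.25 rad) (angle between the x axis of handle_mark and the x axis of wrench_face, either way round above 0.25 rad).
It fails at once if the mug is moved (distance of mug from where it was at the start of the episode above 0.03 m).
It fails at once if the honey jar is moved (distance of honey from where it was at the start of the episode above 0.03 m).
It fails at once if the hopper is moved (distance of hopper from where it was at the start of the episode above 0.03 m).
It fails at once if the grinder is loaded hard (its contact forces with other things sum to over 80 N) (contact force between grinder and anything else above 80 N).
It also fails if it takes over 61 s, if anything falls off the work surface, if the arm or the gripper's body presses on something with over 40 N, if the wrist force passes 120 N, or if a joint passes its speed limit or range.

## Working session

There is one attempt and no reset: what is moved stays moved. The work goes in short steps, Python scripts to look and compute and a tool call to move; the robot and the scene stay as the last step left them, time stands still between calls to the robot, and variables do not carry over. Pictures are saved under pics/ and viewed, at most 10 in all, crops included, and the job is handed in when it is done.

Besides the shell and the picture viewer there is one more tool, called as name(argument=value, ...), one argument or row to a line, values as JSON. servo_tool: Moves the arm, as the interface text tells. Its arguments: {"type":"object","properties":{"rows":{"type":"array"}},"required":["rows"]}

```bash
mkdir -p pics; python3 - <<'E'
from bench import *
import cv2
for n in("scene","top"):
    f=grab_frame(n); cv2.imwrite(f"pics/{n}0.png",f)
    m=camera_model(n); print(n,m)
print(state())
E
```

```text
scene {'intrinsics': array([[478.35866843,   0.        , 280.15273905],
       [  0.        , 478.35866843, 212.62798709],
       [  0.        ,   0.        ,   1.        ]]), 'distortion': array([-0.08925432,  0.        ,  0.        ,  0.        ,  0.        ]), 'view': array([[ 5.34986565e-01, -8.44851761e-01, -3.85706214e-03,
        -3.27709524e+02],
       [-6.67550508e-01, -4.19906794e-01, -6.14861450e-01,
         4.96988857e+02],
       [ 5.17847173e-01,  3.31517399e-01, -7.88625716e-01,
         9.98685889e+02],
       [ 0.00000000e+00,  0.00000000e+00,  0.00000000e+00,
         1.00000000e+00]])}
top {'intrinsics': array([[446.998762  ,   0.        , 274.2910329 ],
       [  0.        , 446.998762  , 209.63221036],
       [  0.        ,   0.        ,   1.        ]]), 'distortion': array([-0.02037729,  0.        ,  0.        ,  0.        ,  0.        ]), 'view': array([[-1.80015773e-01, -9.83629736e-01,  8.17701240e-03,
         1.11318425e+02],
       [-9.53075885e-01,  1.72355115e-01, -2.48877623e-01,
         6.39401255e+02],
       [ 2.43394080e-01, -5.25952109e-02, -9.68500421e-01,
         1.27949905e+03],
       [ 0.00000000e+00,  0.00000000e+00,  0.00000000e+00,
         1.00000000e+00]])}
{'clock': 0.1, 'q': array([ 1.01058355e+00,  3.13388777e-01,  1.49830798e+00,  3.14195786e-05,
        1.33098623e+00, -2.23351162e-01]), 'dq': array([-0.00047685, -0.00304758, -0.00069746, -0.00224534,  0.00098767,
       -0.00079314]), 'effort': array([ 2.73337835e-03, -4.02809286e+01, -2.52646261e+01,  6.95095723e-02,
        3.42092291e-02, -1.03443701e-04]), 'eef_pos': array([173.41070846, 495.34645401, 257.24097911]), 'ee_rot': array([ 1.67639230e-01,  9.85848260e-01, -4.98032678e-04, -2.22266052e-04]), 'force': array([ 0.11552571,  0.33119888, -0.38898659]), 'torque': array([-0.00889233,  0.06466381,  0.01204661]), 'grasp_force': 0.0, 'opening': 0.9958538994306325}
```

View pics/scene0.png

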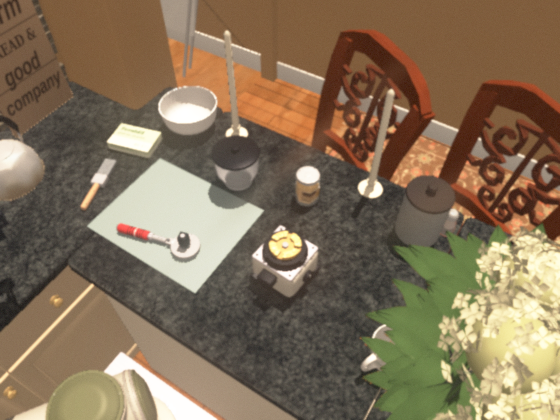

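View pics/top0.png

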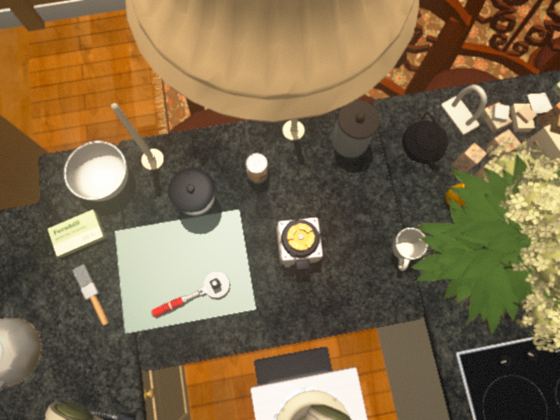

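The scene view shows the wrench head at about (184,245) with the handle mark near (143,236), and the ring at about (286,247). In the top view the head is at (215,286), the handle mark near (175,303) and the ring at (301,238). I'll enlarge these next.

```bash
cat > h.py <<'E'
import numpy as np, cv2
from bench import *
def proj(n,P):
    m=camera_model(n);V=m["view"]
    return cv2.projectPoints(np.float64(P).reshape(-1,1,3),cv2.Rodrigues(V[:3,:3])[0],V[:3,3],m["intrinsics"],m["distortion"])[0].reshape(-1,2)
def ray(n,px,z):
    m=camera_model(n);V=m["view"]
    u=cv2.undistortPoints(np.float64(px).reshape(-1,1,2),m["intrinsics"],m["distortion"]).reshape(-1,2)
    R=V[:3,:3];c=-R.T@V[:3,3]
    d=np.c_[u,np.ones(len(u))]@R
    return c+d*((z-c[2])/d[:,2])[:,None]
def crop(f,x,y,w,h,s):
    return cv2.resize(f[y:y+h,x:x+w],None,fx=s,fy=s,interpolation=cv2.INTER_CUBIC)
E
python3 - <<'E'
from h import *
t=cv2.imread("pics/top0.png");s=cv2.imread("pics/scene0.png")
a=np.vstack([np.hstack([crop(t,145,265,100,60,4),crop(t,270,205,100,60,4).copy()]),np.hstack([crop(s,110,215,100,60,4),crop(s,240,220,100,60,4)])])
a=np.vstack([np.hstack([crop(t,145,262,100,64,4),crop(t,272,208,60,64,6)[:256]]) ]) if 0 else a
cv2.imwrite("pics/c0.png",a)
print(proj("top",[[173,495,257],[0,0,0]]),proj("scene",[[173,495,257]]))
print(ray("top",[[215,286],[175,303]],20),ray("scene",[[184,245],[143,236]],20))
print(ray("top",[[301,238]],142),ray("scene",[[286,247]],142))
E
```

```text
[[102.80723974 419.79073729]
 [312.97672753 431.8387473 ]] [[ -7.69327752 219.50328592]]
[[459.96887669 212.84885346  20.        ]
 [431.18465756 339.24435188  20.        ]] [[460.88573654 212.5134808   20.        ]
 [422.99493818 328.13257279  20.        ]]
[[537.68122746 -61.57941333 142.        ]] [[533.26042998 -67.37023208 142.        ]]
```

View pics/c0.png

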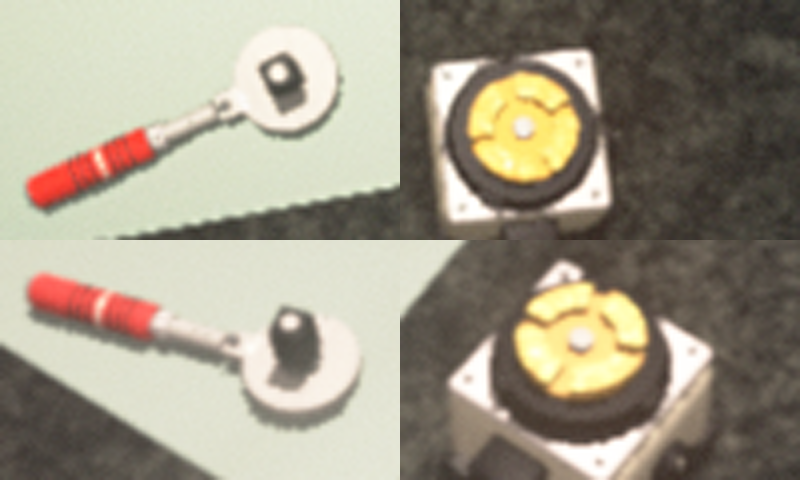

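```bash
cat >> h.py <<'E'
def ortho(n,f,cx,cy,z,w,h,s):
    j,i=np.meshgrid(np.arange(w),np.arange(h))
    P=np.stack([cx+(j-w/2)/s,cy-(i-h/2)/s,np.full(j.shape,float(z))],-1)
    q=proj(n,P.reshape(-1,3)).reshape(h,w,2).astype(np.float32)
    return cv2.remap(f,q[...,0],q[...,1],cv2.INTER_CUBIC)
E
python3 - <<'E'
from h import *
t=cv2.imread("pics/top0.png");s=cv2.imread("pics/scene0.png")
I=[]
for n,f in(("top",t),("scene",s)):
    r=ortho(n,f,535,-65,142,400,300,3.5); w=ortho(n,f,450,265,22,400,300,1.5)
    I.append(np.vstack([r,w]))
    hsv=cv2.cvtColor(f,cv2.COLOR_BGR2HSV)
    x,y,ww,hh=(145,262,60,60) if n=="top" else (110,215,60,60)
    m=((hsv[...,0]<8)|(hsv[...,0]>172))&(hsv[...,1]>150)
    M=np.zeros_like(m);M[y:y+hh,x:x+ww]=m[y:y+hh,x:x+ww]
    yx=np.argwhere(M)[:,::-1].astype(np.float32)
    W=ray(n,yx,16);c=W.mean(0);u=np.linalg.svd(W-c)[2][0]
    p=(W-c)@u;print(n,"red c",c,"dir",np.degrees(np.arctan2(u[1],u[0]))%180,"mid",c+u*(p.max()+p.min())/2,p.max()-p.min())
    hr=cv2.cvtColor(r,cv2.COLOR_BGR2HSV)
    m=(hr[...,0]>14)&(hr[...,0]<34)&(hr[...,1]>110)&(hr[...,2]>100)
    h=cv2.convexHull(np.argwhere(m)[:,::-1].astype(np.int32));e=cv2.fitEllipse(h)
    print("ring",535+(e[0][0]-200)/3.5,-65-(e[0][1]-150)/3.5,np.array(e[1])/3.5)
cv2.imwrite("pics/r0.png",np.hstack(I))
E
```

```text
top red c [424.57125192 366.44438922  16.        ] dir 104.03734042441287 mid [424.823781   365.43435508  16.        ] 93.3651916820713
ring 542.2692958286831 -60.99412318638393 [81.03473772 82.21384975]
scene red c [421.69149418 371.07033232  16.        ] dir 104.18370716273984 mid [422.08185721 369.52578588  16.        ] 93.3662599336661
ring 537.6034676688058 -61.73597935267857 [80.20523507 86.6952689 ]
```

View pics/r0.png

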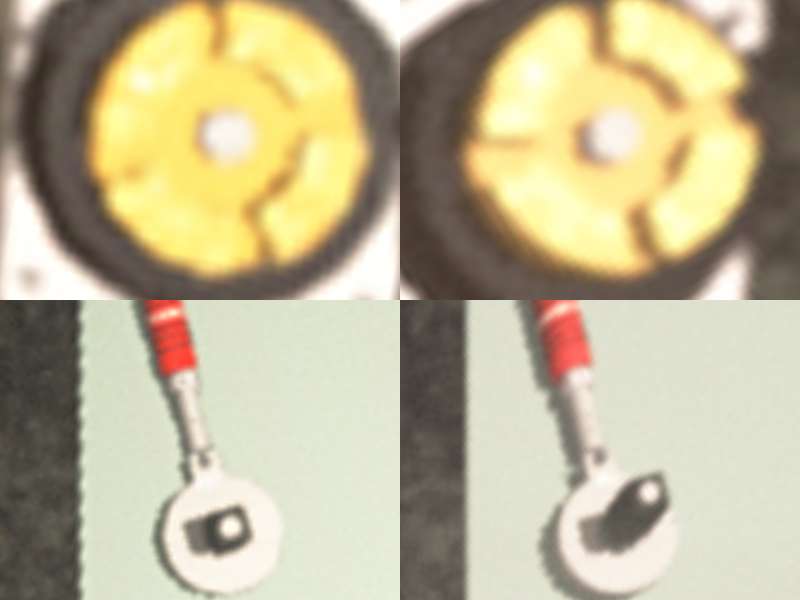

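```bash
python3 - <<'E'
from h import *
print("knobtop",ray("top",[[215.1,283]],66),ray("scene",[[182.4,235.4]],66))
print("mark",ray("top",[[170.4,305.1]],18),ray("scene",[[134.6,230.1]],18))
print("hopper lid",ray("top",[[192,187]],130),ray("scene",[[236,153]],130))
print("honey lid",ray("top",[[256,162]],100),ray("scene",[[307,176]],100))
s=state();from scipy.spatial.transform import Rotation as R
print(R.from_quat(s["ee_rot"]).as_matrix().round(3))
E
```

```text
knobtop [[463.8471147  206.37307803  66.        ]] [[462.16297296 209.31451726  66.        ]]
mark [[427.63513581 354.1117757   18.        ]] [[426.15498098 363.42695767  18.        ]]
hopper lid [[748.05732501 225.29943417 130.        ]] [[735.89530962 225.53601488 130.        ]]
honey lid [[803.1468006  24.3102551 100.       ]] [[791.02885378  23.64921099 100.        ]]
[[-0.944  0.331 -0.001]
 [ 0.331  0.944 -0.001]
 [ 0.    -0.001 -1.   ]]
```

servo_tool(
  rows=[
    [[-0.12,-0.05,0.03,0.05,1],[-0.2,-0.09,0.06,0.1,1],[-0.26,-0.12,0.08,0.14,1],[-0.33,-0.155,0.1,0.18,1],[-0.4,-0.19,0.12,0.22,1],[-0.47,-0.22,0.14,0.26,1],[-0.54,-0.255,0.16,0.29,1],[-0.6,-0.285,0.18,0.314,1]],
  ],
)

```text
clock: 0.77
eef_pos: [403.3, 267.7, 170.2]
ee_rot: [0.617, 0.787, 0.0, -0.0]
force: [-0.7, 0.7, 1.5]
opening: 0.995
grasp_force: 0.0
```

```bash
cat >> h.py <<'E'
from scipy.spatial.transform import Rotation as R
def rep(t=None,yaw=None):
    "state; optional target xyz (mm) and tool-y yaw (deg) as move numbers"
    s=state();M=R.from_quat(s["ee_rot"]).as_matrix();y=np.degrees(np.arctan2(M[1,1],M[0,1]))
    print("t",round(s["clock"],2),"p",s["eef_pos"].round(1),"yaw",round(y,2),"tilt",M[:,2].round(3),"F",s["force"].round(2),"T",s["torque"].round(2),"op",round(s["opening"],3),"g",round(s["grasp_force"],1),"q6",s["q"][5].round(2))
    if t is not None: print("shift",(M.T@(np.float64(t)-s["eef_pos"])/500).round(4))
    if yaw is not None: print("roll",round(((y-yaw+180)%360-180)/180,4))
E
python3 -c "
from h import *
rep([463.3,208.2,110],14.1)"
```

```text
t 0.77 p [403.3 267.7 170.2] yaw 13.82 tilt [ 0.  0. -1.] F [-0.72  0.67  1.46] T [-0.06  0.03  0.01] op 0.995 g 0.0 q6 0.1
shift [-0.1442  0.0882  0.1205]
roll -0.0015
```

servo_tool(
  rows=[
    [[-0.05,0.03,0.04,0,1],[-0.1,0.06,0.08,0,1],[-0.13,0.079,0.114,0,1],[-0.13,0.079,0.114,0,1],[-0.13,0.079,0.16,0,1],[-0.13,0.079,0.2,0,1],[-0.13,0.079,0.23,0,1],[-0.13,0.079,0.23,0,1]],
  ],
)

```text
clock: 1.43
eef_pos: [454.6, 216.4, 53.9]
ee_rot: [0.614, 0.789, -0.002, -0.002]
force: [-0.8, -0.0, 0.4]
opening: 1.002
grasp_force: 0.0
```

```bash
python3 -c "
from h import *
rep([463.3,208.2,50],14.1)"
```

```text
t 1.43 p [454.6 216.4  53.9] yaw 14.22 tilt [-0.005 -0.001 -1.   ] F [-0.82 -0.04  0.36] T [-0.06  0.01 -0.  ] op 1.002 g 0.0 q6 -0.04
shift [-0.0201  0.0129  0.0077]
roll 0.0007
```

servo_tool(
  rows=[
    [[-0.01,0.006,0,0,1],[-0.02,0.013,0.006,0,1],[-0.02,0.013,0.006,0,1]],
  ],
)

```text
clock: 1.68
eef_pos: [466.5, 207.5, 53.6]
ee_rot: [0.615, 0.789, 0.001, 0.001]
force: [-0.0, 0.3, 0.8]
opening: 1.001
grasp_force: 0.0
```

```bash
python3 - <<'E'
from h import *
rep([463.3,208.2,50],14.1)
t=grab_frame("top");s=grab_frame("scene")
cv2.imwrite("pics/g1.png",np.hstack([crop(t,165,240,100,100,4),crop(s,130,190,100,100,4)]))
rep()
E
```

```text
t 1.68 p [466.5 207.5  53.6] yaw 14.16 tilt [ 0.002  0.    -1.   ] F [-0.04  0.26  0.77] T [-0.05  0.07 -0.04] op 1.001 g 0.0 q6 -0.06
shift [ 0.0029 -0.0059  0.0072]
roll 0.0003
t 1.78 p [465.7 207.8  53.5] yaw 14.15 tilt [ 0.001  0.    -1.   ] F [-1.39  0.09  0.1 ] T [-0.03  0.05 -0.02] op 1.0 g 0.0 q6 -0.06
```

View pics/g1.png

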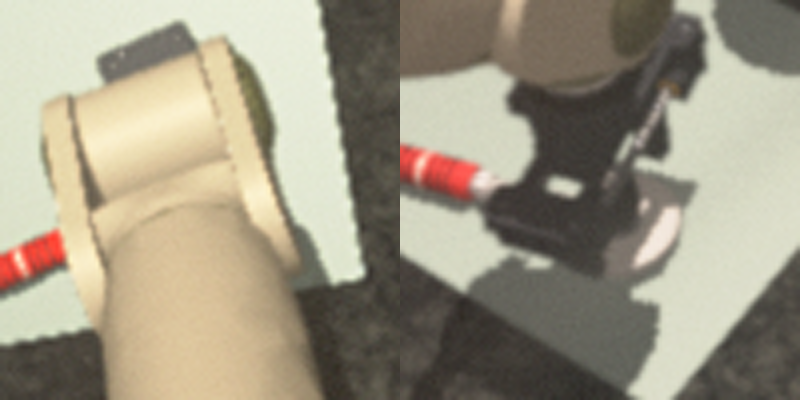

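The arm hides the head in the top view, but in the scene view the fingers straddle it with the red handle clear. Next I lower 3 mm and close.

servo_tool(
  rows=[
    [[0.001,-0.005,0.007,0,0.8],[0.001,-0.005,0.007,0,0.6],[0.001,-0.005,0.007,0,0.45],[0.001,-0.005,0.007,0,0.3],[0.001,-0.005,0.007,0,0.2],[0.001,-0.005,0.007,0,0.2],[0.001,-0.005,0.007,0,0.2],[0.001,-0.005,0.007,0,0.2]],
  ],
)

```text
clock: 2.45
eef_pos: [462.7, 207.8, 49.2]
ee_rot: [0.614, 0.789, 0.0, 0.0]
force: [0.1, 0.2, 0.2]
opening: 0.422
grasp_force: 0.0
```

```bash
python3 -c "
from h import *
rep()"
```

```text
t 2.45 p [462.7 207.8  49.2] yaw 14.18 tilt [ 0. -0. -1.] F [0.12 0.17 0.23] T [-0.07  0.04 -0.01] op 0.422 g 0.0 q6 -0.06
```

servo_tool(
  rows=[
    [[0,0,0,0,0.2],[0,0,0,0,0.2],[0,0,0,0,0.2],[0,0,0,0,0.2],[0,0,0,0,0.2],[0,0,0,0,0.2],[0,0,0,0,0.2]],
  ],
)

```text
clock: 3.03
eef_pos: [462.9, 207.8, 49.3]
ee_rot: [0.614, 0.789, 0.0, 0.0]
force: [2.8, -0.1, -0.4]
opening: 0.295
grasp_force: 30.0
```

```bash
python3 -c "
from h import *
rep()"
```

```text
t 3.03 p [462.9 207.8  49.3] yaw 14.18 tilt [ 0.001  0.    -1.   ] F [ 2.83 -0.06 -0.4 ] T [-0.03 -0.37 -0.11] op 0.295 g 30.0 q6 -0.06
```

servo_tool(
  rows=[
    [[0,0,-0.03,0,0.2],[0,0,-0.08,0,0.2],[0,0,-0.14,0,0.2],[0,0,-0.2,0,0.2],[-0.02,0,-0.26,0,0.2],[-0.06,0.001,-0.32,0,0.2],[-0.11,0.003,-0.33,0,0.2],[-0.17,0.005,-0.33,0.005,0.2]],
  ],
)

```text
clock: 3.7
eef_pos: [485.8, 125.8, 215.8]
ee_rot: [0.62, 0.785, 0.001, 0.001]
force: [0.6, 0.2, -4.9]
opening: 0.294
grasp_force: 30.0
```

```bash
python3 -c "
from h import *
rep([539.5,-61.7,214],11.5)"
```

```text
t 3.7 p [485.8 125.8 215.8] yaw 13.4 tilt [ 0.002  0.    -1.   ] F [ 0.61  0.2  -4.85] T [-0.1   0.   -0.02] op 0.294 g 30.0 q6 -0.21
shift [-0.3897  0.0175  0.0037]
roll 0.0106
```

servo_tool(
  rows=[
    [[-0.06,0.003,0,0.002,0.2],[-0.12,0.006,0.002,0.004,0.2],[-0.18,0.009,0.004,0.006,0.2],[-0.24,0.011,0.004,0.008,0.2],[-0.3,0.014,0.004,0.01,0.2],[-0.35,0.016,0.004,0.01,0.2],[-0.38,0.017,0.004,0.01,0.2],[-0.388,0.0175,0.004,0.01,0.2]],
  ],
)

```text
clock: 4.37
eef_pos: [538.8, -62.5, 211.3]
ee_rot: [0.634, 0.774, -0.001, -0.001]
force: [-0.5, -0.2, -4.5]
opening: 0.292
grasp_force: 30.0
```

servo_tool(
  rows=[
    [[0,0,0,0,0.2],[0,0,0,0,0.2],[0,0,0,0,0.2]],
  ],
)

```text
clock: 4.62
eef_pos: [538.6, -59.5, 212.1]
ee_rot: [0.632, 0.775, -0.0, -0.0]
force: [0.6, 0.2, -3.5]
opening: 0.292
grasp_force: 30.0
```

```bash
python3 - <<'E'
from h import *
rep([539.5,-61.7,214],11.5)
t=grab_frame("top");s=grab_frame("scene")
cv2.imwrite("pics/t2.png",t);cv2.imwrite("pics/s2.png",s)
cv2.imwrite("pics/g2.png",np.hstack([crop(t,240,180,80,100,5),crop(s,230,180,80,100,5)]))
E
```

```text
t 4.62 p [538.6 -59.5 212.1] yaw 11.56 tilt [-0.001  0.001 -1.   ] F [ 0.56  0.19 -3.5 ] T [-0.09  0.04  0.03] op 0.292 g 30.0 q6 -0.53
shift [-0.0047  0.0008 -0.0038]
roll 0.0004
```

View pics/g2.png

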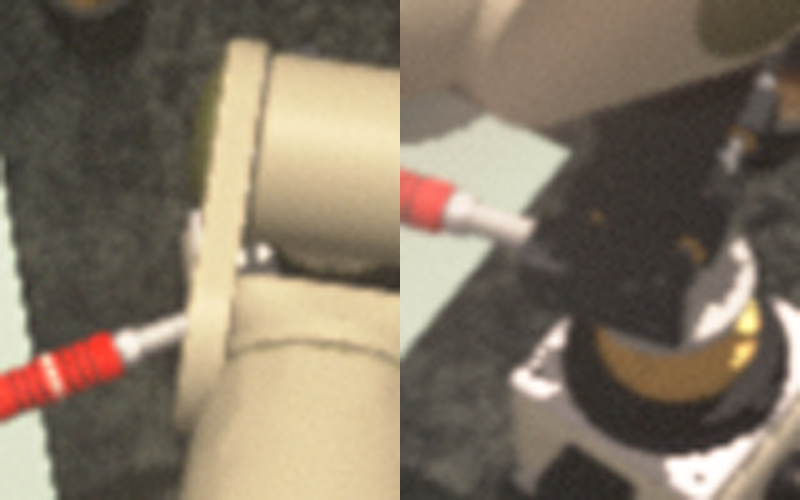

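Scene view: the head hangs above the ring at about right position, handle to the left. Top view: the white mark is at about (250.6,254). I use the mark to check the radial position.

```bash
python3 - <<'E'
from h import *
t=cv2.imread("pics/t2.png");s=cv2.imread("pics/s2.png")
print(ray("top",[[250.6,254]],178.8))
d=np.array([np.cos(np.radians(101.56)),np.sin(np.radians(101.56))])
print("axis top",ray("top",[[250.6,254]],178.8)[0,:2]-150*d, "ring top 542.8,-61.2")
for n,f,(x,y,w,h) in(("top",t,(215,220,70,60)),("scene",s,(180,190,65,60))):
    hsv=cv2.cvtColor(f,cv2.COLOR_BGR2HSV)
    m=((hsv[...,0]<8)|(hsv[...,0]>172))&(hsv[...,1]>120)&(hsv[...,2]>70)
    M=np.zeros_like(m);M[y:y+h,x:x+w]=m[y:y+h,x:x+w]
    W=ray(n,np.argwhere(M)[:,::-1].astype(np.float32),178.8);c=W.mean(0);u=np.linalg.svd(W-c)[2][0];u=u*np.sign(u[1])
    p=(W-c)@u;k=(np.array([540,-61,178.8])-c)@u
    print(n,c,np.degrees(np.arctan2(u[1],u[0])),"line pt nearest axis",c+u*k,"len",p.min(),p.max(),"mid",c+u*(p.min()+p.max())/2)
a=crop(s,180,190,70,50,8)
b=ortho("scene",s,540,-61,209.8-37,400,400,3.5)
cv2.imwrite("pics/g3.png",np.hstack([cv2.resize(a,(400,286)).copy(),np.zeros((286,0,3),np.uint8)]) if 0 else np.hstack([b,cv2.copyMakeBorder(cv2.resize(a,(400,286)),0,114,0,0,0)]))
E
```

```text
[[512.17233357  87.02295495 178.8       ]]
axis top [542.23143352 -59.93435351] ring top 542.8,-61.2
top [508.50268859  96.25472237 178.8       ] 101.12807806206 line pt nearest axis [539.45592683 -61.10701983 178.8       ] len -45.9968687623602 49.469183636627115 mid [508.16760529  97.95823692 178.8       ]
scene [505.53721919 104.34540721 178.8       ] 100.74744956670611 line pt nearest axis [537.02845828 -61.56402778 178.8       ] len -51.606279666297034 46.835595098969264 mid [505.98203855 102.00190693 178.8       ]
```

View pics/g3.png

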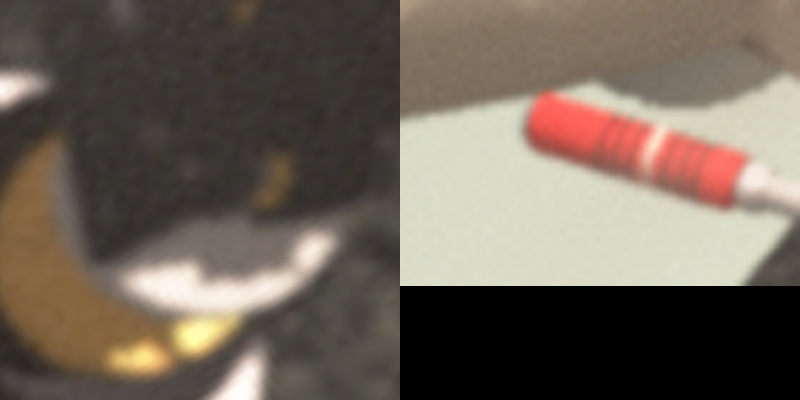

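servo_tool(
  rows=[
    [[-0.003,0.001,0.015,0,0.2],[-0.0045,0.0015,0.03,0,0.2],[-0.0045,0.0015,0.03,0,0.2],[-0.0045,0.0015,0.03,0,0.2]],
  ],
)

```text
clock: 5.05
eef_pos: [539.9, -62.7, 196.4]
ee_rot: [0.633, 0.774, -0.0, -0.001]
force: [-0.8, -0.2, -4.2]
opening: 0.291
grasp_force: 30.0
```

```bash
python3 - <<'E'
from h import *
rep([539.5,-61.7,192],11.5)
print("axis scene",ray("scene",[[224.2,215.8]],178.8)[0,:2]-150*np.array([np.cos(np.radians(101.5)),np.sin(np.radians(101.5))]))
E
```

```text
t 5.05 p [539.9 -62.7 196.4] yaw 11.48 tilt [-0.002  0.001 -1.   ] F [-0.78 -0.23 -4.23] T [-0.14 -0.01 -0.  ] op 0.291 g 30.0 q6 -0.53
shift [ 0.0021 -0.0003  0.0088]
roll -0.0001
axis scene [539.34363193 -53.33976102]
```

servo_tool(
  rows=[
    [[0.001,0,0.005,0,0.2],[0.001,0,0.01,0,0.2],[0.001,0,0.015,0,0.2],[0.001,0,0.018,0,0.2],[0.001,0,0.018,0,0.2]],
  ],
)

```text
clock: 5.47
eef_pos: [540.1, -62.3, 188.0]
ee_rot: [0.633, 0.774, 0.0, -0.0]
force: [-0.8, 0.2, -3.8]
opening: 0.291
grasp_force: 30.0
```

```bash
python3 - <<'E'
from h import *
rep([539.5,-61.7,192],11.5)
E
```

```text
t 5.47 p [540.1 -62.3 188. ] yaw 11.48 tilt [ 0.  0. -1.] F [-0.81  0.19 -3.76] T [-0.15 -0.05 -0.06] op 0.291 g 30.0 q6 -0.53
shift [ 0.0014 -0.0009 -0.0079]
roll -0.0001
```

servo_tool(
  rows=[
    [[0,0,0.002,0,0.2],[0,0,0.004,0,0.2],[0,0,0.006,0,0.2]],
  ],
)

```text
clock: 5.72
eef_pos: [540.4, -62.4, 186.2]
ee_rot: [0.633, 0.774, 0.0, 0.001]
force: [2.3, -0.9, -4.0]
opening: 0.288
grasp_force: 30.0
```

```bash
python3 - <<'E'
from h import *
rep()
E
```

```text
t 5.72 p [540.4 -62.4 186.2] yaw 11.49 tilt [ 0.002 -0.001 -1.   ] F [ 2.32 -0.92 -3.96] T [-0.49 -0.35  0.02] op 0.288 g 30.0 q6 -0.53
```

servo_tool(
  rows=[
    [[0,0.002,0,0,0.2],[0,0.002,0.003,0,0.2],[0,0.002,0.006,0,0.2]],
  ],
)

```text
clock: 5.97
eef_pos: [541.1, -62.2, 181.8]
ee_rot: [0.633, 0.774, -0.0, -0.0]
force: [1.2, 0.5, -3.6]
opening: 0.293
grasp_force: 30.0
```

```bash
python3 - <<'E'
from h import *
rep()
E
```

```text
t 5.97 p [541.1 -62.2 181.8] yaw 11.48 tilt [-0.  0. -1.] F [ 1.15  0.51 -3.56] T [-0.16 -0.12 -0.02] op 0.293 g 30.0 q6 -0.53
```

servo_tool(
  rows=[
    [[0,0.001,0.002,0,0.2],[0,0.001,0.004,0,0.2],[0,0.001,0.004,0,0.2]],
  ],
)

```text
clock: 6.22
eef_pos: [541.3, -62.2, 181.1]
ee_rot: [0.633, 0.774, -0.0, -0.0]
force: [-5.4, -0.7, 6.4]
opening: 0.291
grasp_force: 30.0
```

```bash
python3 - <<'E'
from h import *
rep()
E
```

```text
t 6.22 p [541.3 -62.2 181.1] yaw 11.49 tilt [-0.001 -0.001 -1.   ] F [-5.44 -0.66  6.42] T [-0.15  0.98  0.06] op 0.291 g 30.0 q6 -0.53
```

servo_tool(
  rows=[
    [[0,-0.001,0,0,0.2],[0,-0.001,0,0,0.2],[0,-0.001,0,0,0.2],[0,-0.001,-0.001,0,0.4],[0,-0.001,-0.001,0,0.6],[0,-0.001,-0.001,0,0.7],[0,-0.001,-0.001,0,0.7],[0,-0.001,-0.001,0,0.7]],
  ],
)

```text
clock: 6.88
eef_pos: [541.1, -62.2, 180.6]
ee_rot: [0.633, 0.774, 0.0, -0.0]
force: [-0.4, 0.3, 1.2]
opening: 0.647
grasp_force: 0.0
```

```bash
python3 - <<'E'
from h import *
rep()
E
```

```text
t 6.88 p [541.1 -62.2 180.6] yaw 11.48 tilt [-0.  0. -1.] F [-0.42  0.31  1.16] T [-0.08 -0.01  0.  ] op 0.647 g 0.0 q6 -0.53
```

servo_tool(
  rows=[
    [[0,0,-0.03,0,0.7],[0,0,-0.07,0,0.7],[0,0,-0.11,0,0.7],[0.04,0,-0.13,0,0.7],[0.1,0,-0.13,0,0.7],[0.17,0,-0.13,0,0.7],[0.24,0,-0.13,0,0.7],[0.3,0,-0.13,0,0.7]],
  ],
)

```text
clock: 7.55
eef_pos: [510.5, 86.6, 245.8]
ee_rot: [0.633, 0.774, 0.0, -0.0]
force: [0.4, -0.1, -0.7]
opening: 0.703
grasp_force: 0.0
```

servo_tool(
  rows=[
    [[0,0,0,0,0.7],[0,0,0,0,0.7]],
  ],
)

```text
clock: 7.72
eef_pos: [511.0, 85.8, 245.8]
ee_rot: [0.632, 0.775, -0.0, 0.0]
force: [-0.8, -0.8, 0.3]
opening: 0.702
grasp_force: 0.0
```

```bash
python3 - <<'E'
from h import *
rep([541.1-.1994*150,-62.2+.98*150,152],11.5)
t=grab_frame("top");s=grab_frame("scene")
cv2.imwrite("pics/t4.png",t);cv2.imwrite("pics/s4.png",s)
cv2.imwrite("pics/g4.png",np.hstack([crop(t,240,180,80,100,5),crop(s,215,190,100,100,5)[:,:500]])[:,:800])
E
```

```text
t 7.72 p [511.   85.8 245.8] yaw 11.62 tilt [ 0. -0. -1.] F [-0.81 -0.8   0.28] T [-0.02  0.04 -0.  ] op 0.702 g 0.0 q6 -0.26
shift [-0.002  -0.      0.1876]
roll 0.0007
```

View pics/g4.png

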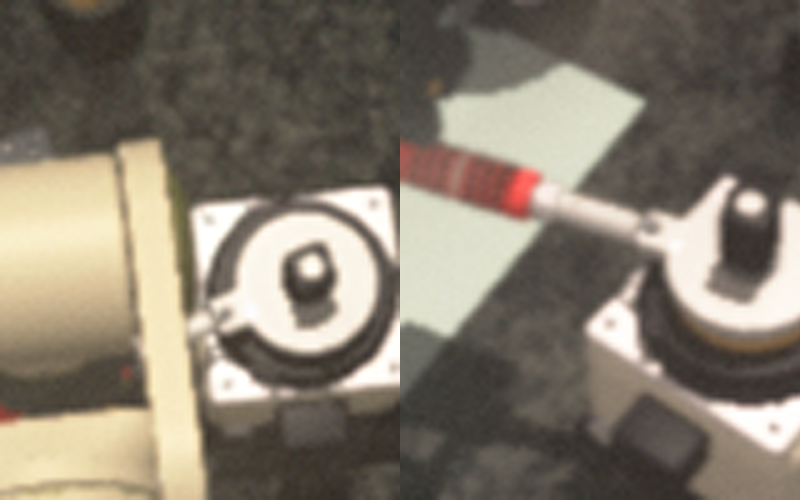

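The wrench sits concentric on the ring, handle to the left. I lower the fingers astride the grip.

servo_tool(
  rows=[
    [[-0.001,0,0.05,0,0.7],[-0.002,0,0.1,0,0.7],[-0.002,0,0.14,0,0.7],[-0.002,0,0.17,0,0.7],[-0.002,0,0.19,0,0.7],[-0.002,0,0.19,0,0.5],[-0.002,0,0.19,0,0.42],[-0.002,0,0.19,0,0.42]],
  ],
)

```text
clock: 8.48
eef_pos: [512.0, 83.4, 151.7]
ee_rot: [0.633, 0.774, 0.0, 0.001]
force: [0.6, 0.7, 1.7]
opening: 0.496
grasp_force: 0.0
```

```bash
cat >> h.py <<'E'
C=np.array([541.1,-62.2])
def arc(phi,r=150):
    "target TCP for tool-y yaw phi on the handle circle, x,y,yaw"
    a=np.radians(phi+90);return [C[0]+r*np.cos(a),C[1]+r*np.sin(a)]
def nxt(dphis):
    s=state();M=R.from_quat(s["ee_rot"]).as_matrix();p=s["eef_pos"];y0=np.degrees(np.arctan2(M[1,1],M[0,1]))
    rad=p[:2]-C;print("radius",np.hypot(*rad).round(1),"ang",(np.degrees(np.arctan2(rad[1],rad[0]))-90).round(2),"Ftan",(s["force"][:2]@M[:2,1]).round(2),"Frad",(s["force"][:2]@M[:2,0]).round(2),"tcp along",(p[:2]@M[:2,1]).round(1))
    a0=np.degrees(np.arctan2(rad[1],rad[0]))-90
    for d in dphis:
        t=np.r_[arc(a0-d),150];print(d,(M.T@(t-p)/500).round(4),round(d/180,4))
E
python3 -c "
from h import *
rep();nxt([2,4,6,8,10,12])"
```

```text
t 8.48 p [512.   83.4 151.7] yaw 11.45 tilt [ 0.002 -0.    -1.   ] F [0.6  0.67 1.74] T [-0.07  0.04 -0.02] op 0.496 g 0.0 q6 -0.26
radius 148.5 ang 11.29 Ftan 0.72 Frad 0.54 tcp along 518.4
2 [0.0027 0.0105 0.0034] 0.0111
4 [0.0022 0.0209 0.0034] 0.0222
6 [0.0012 0.0314 0.0034] 0.0333
8 [-0.0001  0.0417  0.0034] 0.0444
10 [-0.0017  0.0521  0.0034] 0.0556
12 [-0.0038  0.0624  0.0035] 0.0667
```

servo_tool(
  rows=[
    [[0.001,0,0.002,0,0.42],[0.001,0,0.002,0,0.42],[0.002,0.0105,0.002,0.011,0.42],[0.002,0.021,0.002,0.022,0.42],[0.001,0.031,0.002,0.033,0.42],[0,0.042,0.002,0.044,0.42],[-0.002,0.052,0.002,0.056,0.42],[-0.002,0.052,0.002,0.056,0.42]],
  ],
)

```text
clock: 9.15
eef_pos: [537.6, 88.1, 150.0]
ee_rot: [0.699, 0.715, 0.0, 0.0]
force: [0.3, 0.6, 0.0]
opening: 0.419
grasp_force: 0.0
```

```bash
python3 -c "
from h import *
rep();nxt([1,2,3,4,5,6])"
```

```text
t 9.15 p [537.6  88.1 150. ] yaw 1.33 tilt [ 0.  0. -1.] F [0.25 0.6  0.03] T [-0.01  0.02  0.03] op 0.419 g 0.0 q6 -0.08
radius 150.4 ang 1.35 Ftan 0.27 Frad 0.59 tcp along 539.5
1 [-0.0008  0.0052 -0.    ] 0.0056
2 [-0.0009  0.0105 -0.    ] 0.0111
3 [-0.0011  0.0157 -0.    ] 0.0167
4 [-0.0014  0.0209 -0.    ] 0.0222
5 [-0.0018  0.0261 -0.    ] 0.0278
6 [-0.0023  0.0314 -0.    ] 0.0333
```

servo_tool(
  rows=[
    [[-0.001,0.005,0,0.0055,0.42],[-0.001,0.0105,0,0.011,0.42],[-0.001,0.016,0,0.0165,0.42],[-0.0015,0.021,0,0.022,0.42],[-0.002,0.026,0,0.028,0.42],[-0.002,0.026,0,0.028,0.42]],
  ],
)

```text
clock: 9.65
eef_pos: [550.5, 87.3, 149.7]
ee_rot: [0.73, 0.684, 0.0, 0.0]
force: [-1.2, 0.6, -0.0]
opening: 0.422
grasp_force: 0.3
```

```bash
python3 -c "
from h import *
rep();nxt([1,2,3,4,5,6])"
```

```text
t 9.65 p [550.5  87.3 149.7] yaw -3.72 tilt [ 0. -0. -1.] F [-1.17  0.62 -0.04] T [-0.02  0.13  0.  ] op 0.422 g 0.3 q6 0.01
radius 149.8 ang -3.6 Ftan -1.2 Frad 0.54 tcp along 543.7
1 [ 0.0003  0.0052 -0.0005] 0.0056
2 [ 0.0002  0.0105 -0.0005] 0.0111
3 [-0.      0.0157 -0.0005] 0.0167
4 [-0.0004  0.0209 -0.0005] 0.0222
5 [-0.0008  0.0261 -0.0005] 0.0278
6 [-0.0012  0.0314 -0.0005] 0.0333
```

servo_tool(
  rows=[
    [[0,0.005,0,0.0055,0.42],[0,0.0105,0,0.011,0.42],[0,0.016,0,0.0165,0.42],[0,0.021,0,0.022,0.42],[0,0.021,0,0.022,0.42],[0,0.021,0,0.022,0.42]],
  ],
)

```text
clock: 10.15
eef_pos: [560.9, 86.6, 149.7]
ee_rot: [0.752, 0.659, 0.0, 0.0]
force: [-0.5, -0.8, 0.7]
opening: 0.419
grasp_force: 0.0
```

```bash
python3 -c "
from h import *
rep();nxt([1,2,3,4,5,6])"
```

```text
t 10.15 p [560.9  86.6 149.7] yaw -7.6 tilt [ 0.001 -0.    -1.   ] F [-0.49 -0.76  0.75] T [-0.07  0.05  0.01] op 0.419 g 0.0 q6 0.08
radius 150.1 ang -7.57 Ftan -0.39 Frad -0.82 tcp along 544.5
1 [-0.0003  0.0052 -0.0005] 0.0056
2 [-0.0004  0.0105 -0.0005] 0.0111
3 [-0.0006  0.0157 -0.0005] 0.0167
4 [-0.001   0.0209 -0.0005] 0.0222
5 [-0.0014  0.0261 -0.0005] 0.0278
6 [-0.0019  0.0314 -0.0005] 0.0333
```

servo_tool(
  rows=[
    [[0,0.005,0,0.0055,0.42],[0,0.0105,0,0.011,0.42],[-0.0005,0.016,0,0.0165,0.42],[-0.001,0.021,0,0.022,0.42],[-0.001,0.021,0,0.022,0.42]],
  ],
)

```text
clock: 10.57
eef_pos: [571.4, 84.8, 149.7]
ee_rot: [0.775, 0.632, 0.0, 0.0]
force: [-0.6, 1.0, -0.0]
opening: 0.418
grasp_force: 0.3
```

```bash
python3 -c "
from h import *
rep();nxt([1,2,3,4,5,6])"
```

```text
t 10.57 p [571.4  84.8 149.7] yaw -11.65 tilt [ 0.  0. -1.] F [-0.65  1.01 -0.04] T [ 0.08  0.14 -0.02] op 0.418 g 0.3 q6 0.15
radius 150.1 ang -11.64 Ftan -0.84 Frad 0.86 tcp along 542.5
1 [-0.0002  0.0052 -0.0006] 0.0056
2 [-0.0004  0.0105 -0.0006] 0.0111
3 [-0.0006  0.0157 -0.0006] 0.0167
4 [-0.0009  0.0209 -0.0006] 0.0222
5 [-0.0013  0.0261 -0.0006] 0.0278
6 [-0.0018  0.0314 -0.0006] 0.0333
```

servo_tool(
  rows=[
    [[0,0.005,0,0.0055,0.42],[0,0.0105,0,0.011,0.42],[-0.0005,0.016,0,0.0165,0.42],[-0.001,0.021,0,0.022,0.42],[-0.001,0.021,0,0.022,0.42]],
  ],
)

```text
clock: 10.98
eef_pos: [580.5, 82.6, 149.2]
ee_rot: [0.797, 0.605, -0.001, -0.001]
force: [-5.0, 2.8, 0.2]
opening: 0.419
grasp_force: 2.9
```

```bash
python3 -c "
from h import *
rep();nxt([1,2,3,4,5,6])"
```

```text
t 10.98 p [580.5  82.6 149.2] yaw -15.61 tilt [-0.003  0.001 -1.   ] F [-5.02  2.79  0.2 ] T [0.26 0.94 0.02] op 0.419 g 2.9 q6 0.21
radius 150.0 ang -15.23 Ftan -5.58 Frad 1.34 tcp along 536.9
1 [-0.0001  0.0052 -0.0017] 0.0056
2 [-0.0002  0.0105 -0.0017] 0.0111
3 [-0.0004  0.0157 -0.0017] 0.0167
4 [-0.0006  0.0209 -0.0017] 0.0222
5 [-0.001   0.0261 -0.0017] 0.0278
6 [-0.0015  0.0314 -0.0017] 0.0333
```

servo_tool(
  rows=[
    [[0,0.003,0,0.003,0.42],[0,0.005,0,0.0055,0.42],[0,0.008,0,0.008,0.42],[0,0.008,0,0.008,0.42]],
  ],
)

```text
clock: 11.32
eef_pos: [584.0, 81.5, 149.1]
ee_rot: [0.804, 0.595, -0.001, -0.001]
force: [-7.3, 2.1, 0.7]
opening: 0.417
grasp_force: 3.7
```

```bash
python3 -c "
from h import *
rep();nxt([1,2,3,4])"
```

```text
t 11.32 p [584.   81.5 149.1] yaw -17.02 tilt [-0.004  0.001 -1.   ] F [-7.31  2.08  0.67] T [0.27 1.14 0.05] op 0.417 g 3.7 q6 0.24
radius 150.0 ang -16.63 Ftan -7.6 Frad -0.15 tcp along 534.6
1 [-0.0001  0.0052 -0.0018] 0.0056
2 [-0.0002  0.0105 -0.0018] 0.0111
3 [-0.0004  0.0157 -0.0018] 0.0167
4 [-0.0006  0.0209 -0.0018] 0.0222
```

servo_tool(
  rows=[
    [[0,0.003,0,0.003,0.42],[0,0.005,0,0.0055,0.42],[0,0.008,0,0.008,0.42],[0,0.008,0,0.008,0.42]],
  ],
)

```text
clock: 11.65
eef_pos: [587.7, 80.5, 149.0]
ee_rot: [0.811, 0.585, -0.001, -0.002]
force: [-8.0, 2.0, -0.2]
opening: 0.423
grasp_force: 4.1
```

```bash
python3 -c "
from h import *
rep();nxt([1,2,3,4])"
```

```text
t 11.65 p [587.7  80.5 149. ] yaw -18.45 tilt [-0.004  0.001 -1.   ] F [-8.02  1.98 -0.21] T [0.35 1.28 0.05] op 0.423 g 4.1 q6 0.26
radius 150.1 ang -18.09 Ftan -8.24 Frad -0.66 tcp along 532.0
1 [-0.0002  0.0052 -0.0019] 0.0056
2 [-0.0003  0.0105 -0.002 ] 0.0111
3 [-0.0005  0.0157 -0.002 ] 0.0167
4 [-0.0008  0.0209 -0.002 ] 0.0222
```

servo_tool(
  rows=[
    [[0,0.003,0,0.003,0.42],[0,0.005,0,0.0055,0.42],[0,0.008,0,0.008,0.42],[0,0.008,0,0.008,0.42]],
  ],
)

```text
clock: 11.98
eef_pos: [591.3, 79.3, 148.9]
ee_rot: [0.819, 0.574, -0.002, -0.002]
force: [-7.8, 2.7, 0.4]
opening: 0.419
grasp_force: 4.5
```

```bash
python3 -c "
from h import *
rep();nxt([1,2,3,4])"
```

```text
t 11.98 p [591.3  79.3 148.9] yaw -19.89 tilt [-0.005  0.001 -1.   ] F [-7.8   2.71  0.41] T [0.37 1.4  0.06] op 0.419 g 4.5 q6 0.28
radius 150.1 ang -19.55 Ftan -8.26 Frad -0.1 tcp along 529.1
1 [-0.0002  0.0052 -0.0022] 0.0056
2 [-0.0004  0.0105 -0.0022] 0.0111
3 [-0.0006  0.0157 -0.0022] 0.0167
4 [-0.0008  0.0209 -0.0023] 0.0222
```

servo_tool(
  rows=[
    [[0,0.003,0,0.003,0.42],[0,0.005,-0.001,0.0055,0.42],[0,0.008,-0.001,0.008,0.42],[0,0.008,-0.001,0.008,0.42]],
  ],
)

```text
clock: 12.32
eef_pos: [594.9, 78.0, 149.3]
ee_rot: [0.826, 0.564, -0.002, -0.002]
force: [-10.1, 2.6, 1.1]
opening: 0.424
grasp_force: 4.9
```

```bash
python3 -c "
from h import *
rep();nxt([1,2,3,4])"
```

```text
t 12.32 p [594.9  78.  149.3] yaw -21.33 tilt [-0.005  0.001 -1.   ] F [-10.06   2.61   1.07] T [0.32 1.52 0.05] op 0.424 g 4.9 q6 0.31
radius 150.1 ang -21.0 Ftan -10.33 Frad -1.23 tcp along 525.8
1 [-0.0003  0.0052 -0.0013] 0.0056
2 [-0.0004  0.0105 -0.0014] 0.0111
3 [-0.0006  0.0157 -0.0014] 0.0167
4 [-0.0009  0.0209 -0.0014] 0.0222
```

servo_tool(
  rows=[
    [[0,0.003,0,0.003,0.42],[0,0.005,0,0.0055,0.42],[0,0.008,0,0.008,0.42],[0,0.008,0,0.008,0.42]],
  ],
)

```text
clock: 12.65
eef_pos: [598.5, 76.6, 149.2]
ee_rot: [0.833, 0.554, -0.002, -0.002]
force: [-10.8, 3.3, 0.5]
opening: 0.418
grasp_force: 5.5
```

```bash
python3 -c "
from h import *
rep();nxt([1,2,3,4])"
```

```text
t 12.65 p [598.5  76.6 149.2] yaw -22.77 tilt [-0.006  0.001 -1.   ] F [-10.82   3.28   0.47] T [0.39 1.65 0.12] op 0.418 g 5.5 q6 0.33
radius 150.2 ang -22.46 Ftan -11.25 Frad -1.16 tcp along 522.2
1 [-0.0004  0.0052 -0.0016] 0.0056
2 [-0.0005  0.0105 -0.0016] 0.0111
3 [-0.0007  0.0157 -0.0016] 0.0167
4 [-0.001   0.0209 -0.0017] 0.0222
```

servo_tool(
  rows=[
    [[0,0.003,0,0.003,0.42],[0,0.005,0,0.0055,0.42],[0,0.008,0,0.008,0.42],[0,0.008,0,0.008,0.42]],
  ],
)

```text
clock: 12.98
eef_pos: [602.3, 75.1, 149.3]
ee_rot: [0.84, 0.543, -0.002, -0.002]
force: [-9.8, 3.4, 0.1]
opening: 0.423
grasp_force: 5.1
```

```bash
python3 -c "
from h import *
rep();nxt([1,2,3,4])"
```

```text
t 12.98 p [602.3  75.1 149.3] yaw -24.2 tilt [-0.005  0.001 -1.   ] F [-9.81  3.45  0.11] T [0.5  1.55 0.04] op 0.423 g 5.1 q6 0.35
radius 150.4 ang -24.03 Ftan -10.36 Frad -0.88 tcp along 518.6
1 [-0.0008  0.0052 -0.0014] 0.0056
2 [-0.0009  0.0105 -0.0014] 0.0111
3 [-0.0011  0.0157 -0.0014] 0.0167
4 [-0.0014  0.0209 -0.0015] 0.0222
```

servo_tool(
  rows=[
    [[-0.001,0.003,0,0.005,0.42],[-0.001,0.006,0,0.01,0.42],[-0.001,0.01,0,0.015,0.42],[-0.001,0.012,0,0.018,0.42],[-0.001,0.012,0,0.018,0.42]],
  ],
)

```text
clock: 13.4
eef_pos: [607.9, 72.3, 149.4]
ee_rot: [0.855, 0.519, -0.001, -0.002]
force: [-7.6, 4.6, 0.7]
opening: 0.42
grasp_force: 4.5
```

```bash
python3 -c "
from h import *
rep();nxt([1,2,3,4])"
```

```text
t 13.4 p [607.9  72.3 149.4] yaw -27.46 tilt [-0.004  0.001 -1.   ] F [-7.58  4.6   0.66] T [0.58 1.32 0.02] op 0.42 g 4.5 q6 0.41
radius 150.2 ang -26.42 Ftan -8.85 Frad 0.59 tcp along 506.1
1 [-0.0003  0.0052 -0.0012] 0.0056
2 [-0.0003  0.0105 -0.0012] 0.0111
3 [-0.0004  0.0157 -0.0012] 0.0167
4 [-0.0007  0.0209 -0.0012] 0.0222
```

servo_tool(
  rows=[
    [[0,0.004,0,0.005,0.42],[0,0.008,0,0.01,0.42],[0,0.01,0,0.012,0.42],[0,0.01,0,0.012,0.42],[0,0.01,0,0.012,0.42]],
  ],
)

```text
clock: 13.82
eef_pos: [612.5, 69.9, 149.6]
ee_rot: [0.864, 0.503, -0.001, -0.001]
force: [-6.7, 2.6, -1.5]
opening: 0.421
grasp_force: 4.0
```

```bash
python3 - <<'E'
from h import *
rep();nxt([1,2])
t=grab_frame("top");s=grab_frame("scene")
cv2.imwrite("pics/t5.png",t);cv2.imwrite("pics/s5.png",s)
cv2.imwrite("pics/g5.png",np.hstack([crop(t,250,190,66,100,6),crop(s,220,190,66,100,6)])[:600])
E
```

```text
t 13.82 p [612.5  69.9 149.6] yaw -29.59 tilt [-0.004  0.001 -1.   ] F [-6.66  2.57 -1.54] T [ 0.46  1.15 -0.02] op 0.421 g 4.0 q6 0.44
radius 150.1 ang -28.39 Ftan -7.06 Frad -1.05 tcp along 498.1
1 [-0.0002  0.0052 -0.0009] 0.0056
2 [-0.0002  0.0105 -0.0009] 0.0111
```

View pics/g5.png

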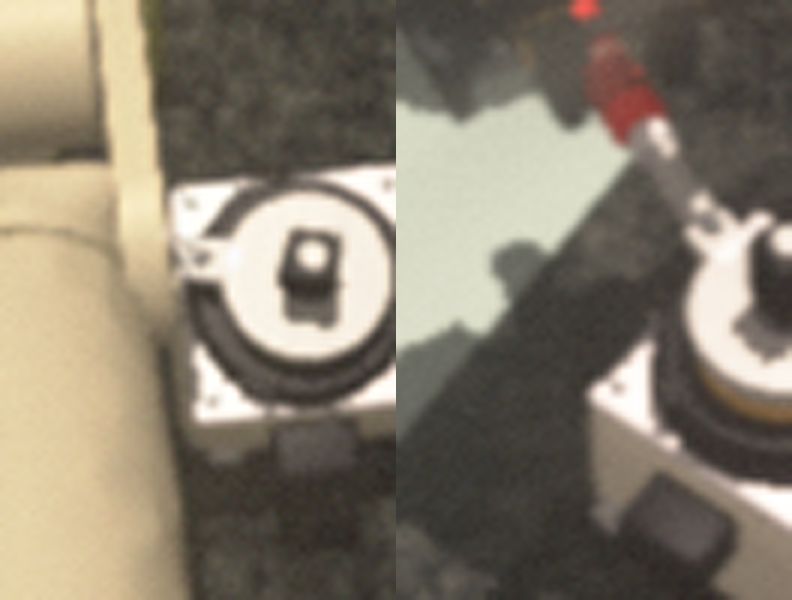

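The head is still flat on the ring and the handle is bent over. By the force drop the bend is about 0.16 rad, so I now ease back.

servo_tool(
  rows=[
    [[0,-0.006,0,-0.005,0.42],[0,-0.012,0,-0.012,0.42],[0,-0.018,0,-0.02,0.42],[-0.001,-0.024,0,-0.028,0.42],[-0.001,-0.03,0,-0.034,0.42],[-0.001,-0.036,0,-0.038,0.42],[-0.001,-0.038,0,-0.038,0.42],[-0.001,-0.038,0,-0.038,0.42]],
  ],
)

```text
clock: 14.58
eef_pos: [595.7, 77.9, 149.7]
ee_rot: [0.833, 0.554, -0.002, -0.001]
force: [-7.1, -1.4, -0.1]
opening: 0.422
grasp_force: 3.1
```

```bash
python3 -c "
from h import *
rep();nxt([])"
```

```text
t 14.58 p [595.7  77.9 149.7] yaw -22.74 tilt [-0.003 -0.001 -1.   ] F [-7.05 -1.39 -0.15] T [-0.31  1.1   0.12] op 0.422 g 3.1 q6 0.33
radius 150.4 ang -21.29 Ftan -5.97 Frad -4.01 tcp along 519.3
```

servo_tool(
  rows=[
    [[0,-0.004,0,-0.003,0.42],[0,-0.008,0,-0.006,0.42],[0,-0.012,0,-0.006,0.42],[0,-0.012,0,-0.006,0.42]],
  ],
)

```text
clock: 14.92
eef_pos: [591.3, 80.6, 150.5]
ee_rot: [0.827, 0.562, 0.001, 0.0]
force: [0.4, 0.5, 0.6]
opening: 0.422
grasp_force: 0.0
```

```bash
python3 -c "
from h import *
rep();nxt([])"
```

```text
t 14.92 p [591.3  80.6 150.5] yaw -21.66 tilt [ 0.001  0.    -1.   ] F [0.42 0.5  0.64] T [-0.03  0.05 -0.06] op 0.422 g 0.0 q6 0.32
radius 151.4 ang -19.39 Ftan 0.2 Frad 0.61 tcp along 519.8
```

Force is zero. I open wider and rise clear.

servo_tool(
  rows=[
    [[0,0,0,0,0.55],[0,0,0,0,0.65],[0,0,0,0,0.65],[0,0,-0.03,0,0.65],[0,0,-0.08,0,0.65],[0,0,-0.14,0,0.65],[0,0,-0.2,0,0.65],[0,0,-0.26,0,0.65]],
  ],
)

```text
clock: 15.58
eef_pos: [591.0, 80.4, 281.7]
ee_rot: [0.827, 0.562, 0.0, 0.0]
force: [0.9, 0.0, -0.1]
opening: 0.652
grasp_force: 0.0
```

servo_tool(
  rows=[
    [[0.05,0,-0.04,0,0.65],[0.11,0,-0.06,0,0.65],[0.18,0,-0.06,0,0.65],[0.25,0,-0.06,0,0.65],[0.31,0,-0.06,0,0.65],[0.36,0,-0.06,0,0.65],[0.36,0,-0.06,0,0.65],[0.36,0,-0.06,0,0.65]],
  ],
)

```text
clock: 16.25
eef_pos: [657.6, 248.5, 309.2]
ee_rot: [0.827, 0.562, -0.0, -0.0]
force: [-0.9, -0.7, -0.2]
opening: 0.65
grasp_force: 0.0
```

```bash
python3 - <<'E'
from h import *
rep()
t=grab_frame("top");s=grab_frame("scene")
cv2.imwrite("pics/g6.png",np.hstack([crop(t,235,190,80,100,5),crop(s,225,170,80,100,5)]))
E
```

```text
t 16.25 p [657.6 248.5 309.2] yaw -21.55 tilt [-0.001 -0.    -1.   ] F [-0.86 -0.75 -0.22] T [-0.09  0.09 -0.02] op 0.65 g 0.0 q6 0.57
```

View pics/g6.png

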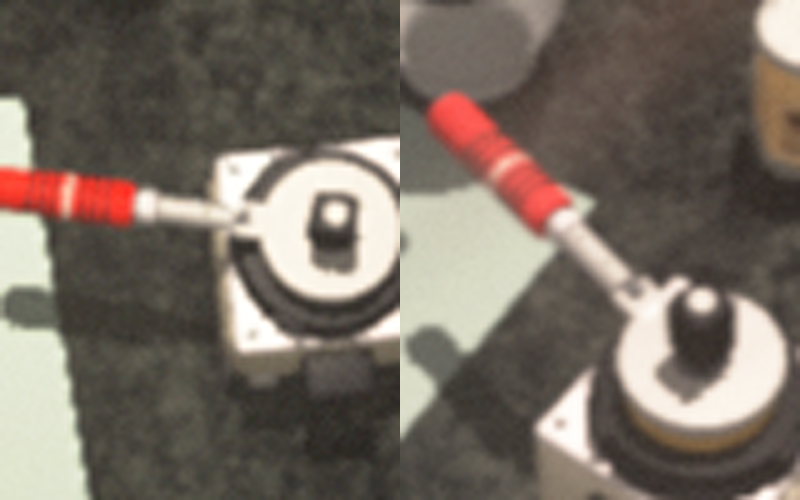

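```bash
python3 - <<'E'
from h import *
for n,px in(("top",(248.2,228.6)),("scene",(225+506.5/5-400/5-.5,170+168.5/5-.5))):
    p=ray(n,[px],148)[0,:2]
    for c in(C,np.array([542.8,-61.2])): print(n,p,np.hypot(*(p-c)),np.degrees(np.arctan2(*(p-c)[::-1]))-90)
E
```

```text
top [590.28064626  82.0712394 ] 152.4235102794042 -18.823738419944263
top [590.28064626  82.0712394 ] 150.9339584380937 -18.335397307673034
scene [588.89640881  87.75694202] 157.38990169743408 -17.678860185208393
scene [588.89640881  87.75694202] 155.92642329744294 -17.1952727191167
```

```bash
python3 -c "
from bench import *
print(close_job())"
```

```text
the job is handed in; nothing more can be done
None
```

I handed the job in at about 16 s of the 61 s allowed. The wrench is seated on the ring and the ring is turned up tight. The handle broke over by an estimated 0.15–0.2 rad (judged from the force drop and gripper travel), was eased back straight and released, and the mug, jar and hopper were not touched. No verdict came back from the hand-in.

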